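# Pin a frame plate against the jig rail and drag it into the empty corner pocket

## Task

Load the loose steel frame plate into the empty corner pocket of the jig with closed fingertips, without ever gripping, lifting or tilting it: first push it flat against the long back rail in the open stretch between the pockets, then keep it against the rail while you drag it along, until it is fully home, touching both the rail and the end stop. Do not shift the plate already loaded in the other pocket or anything else lying about, and finish with the hand clear.

Things in the scene. Friction and masses are not known exactly. Their poses are not given: they have to be found in the camera images.
- jig: Flat aluminium loading jig fixed to the bench, turned up to 17 degrees. Its frame: x points away from the robot, across the jig; y along the rail; z up; origin on the bench. Base plate 220 (x -120 to +100) x 400 (y -200 to +200) x 10 mm: its top is at z = 10. On it: a back rail, and at each end a corner pocket made by rail, end stop and lip, open towards the middle.
- rail (a point): Middle of the back rail's inner face at its foot (jig x = +80 mm, y = 0, z = 10). The rail is a steel bar along the jig's y, 374 mm long, 14 mm thick, its top 20 mm above the base plate.
- stop_left (a point): Inner corner of rail and end stop at the jig's +y end, at the foot (jig x = +80, y = +173, z = 10 mm). End stop: steel, 14 mm thick, x -6 to +94, as high as the rail; its inner face is at y = +173.
- stop_right (a point): The same corner at the jig's -y end (x = +80, y = -173 mm). At each end a steel lip, 12 mm high and 10 mm thick, faces the rail from |y| = 128 to 173 mm, its face at x = +9 mm, with a flared lead-in reaching to |y| = 110 mm; a plate has 5 mm of play between rail and lip.
- pocket: The empty corner pocket (at the +y or -y end of the jig, it varies): flat tan cork pad on its floor, 50 x 60 mm, no obstacle. Origin: on the base plate's top, exactly where the origin of a fully seated plate lies (jig x = +47, y = +135 or -135 mm). Axes parallel to the jig's.
- plate: The loose dark steel frame plate, flat in the open middle of the jig, off the rail, turned up to 30 degrees. 66 mm along its x (across the rail), 76 mm along its y (along the rail), 12 mm thick; a window right through its centre, 42 mm (x) by 46 mm (y), takes shut fingertips. 0.2 to 0.36 kg. Origin: centre of its underside. It slides easily and may be loaded either way round.
- loaded: Identical plate already sitting in the other pocket, at the opposite end of the jig. Leave it. Origin: centre of its underside.
- gland0: Grey plastic cable gland, 28 mm across, 34 mm high, standing on a front corner of the jig. Bystander. Origin: centre of its underside.
- gland1: Cable gland like the other, on the other front corner. Bystander.
- spray: Blue spray can, 52 mm across, 170 mm high, standing on the bench to the left of the jig. Bystander. Origin: centre of its underside.
- eyebolt: Steel eyebolt lying on the bench, 90 mm long, 10 mm high. Bystander. Origin: under the centre of its eye.
- screwdriver: Screwdriver lying on the bench to the right. Bystander.
- bin: Open black plastic bin, 120 x 160 x 60 mm, on the bench to the right. Bystander. Origin: centre of its underside.

How it is judged:
By the outcome, as a careful person would: the job done as asked, in the order asked, and still so for the second after the job is handed in, with the robot touching nothing.
It also fails if it takes over 40 s, if anything falls off the work surface, if the arm or the gripper's body presses on something with over 40 N, if the wrist force passes 120 N, or if a joint passes its speed limit or range.

## Robot

A 7-joint arm with a two-finger parallel gripper is mounted at the origin on the work surface. World frame = base frame: x ahead of the robot, y to its left, z up, the work surface at z = 0. Lengths are in m, angles in rad, forces in N, time in s.
With the tool pointing down it reaches from about 0.425 to 0.925 m from the base axis. Payload 6.8 kg.
Tool frame: the origin (TCP) lies on the centre line of the jaws, within the pads' length; the fingertips stand 8 mm ahead of it and the grasp point (between the pads) lies 11 mm behind it (bot.tips_ahead is the distance from the TCP to the fingertips, in m); z points along the fingers, y is the line along which they close (so a half turn about z gives the same grasp; the last joint's range is limited). The gripper opens to 85 mm and grips with 20 to 120 N. Pads are 22 mm wide; open, the fingers measure 114 mm over their backs; the gripper's body (76 mm by 85 mm) begins 54 mm behind the grasp point. The pads swing forward as they close: fully open they stand 13 mm farther back than shut.
Start: joints at [-1.389, 0.477, 0.022, 1.555, -0.011, 1.109, -0.083], TCP at [0.193, 0.647, 0.239] pointing down, gripper open.
Joint ranges: [-2.96, 2.96], [-0.34, 2.1], [-1.41, 1.46], [0.24, 2.44], [-1.37, 4.51], [0.17, 1.92], [-2.96, 2.96]. Speed limits (rad/s): [2.39, 2.39, 3.14, 3.14, 3.14, 3.14, 3.14].

## Interface

Orientations are given as a unit quaternion [w, x, y, z].
In Python, from station import bot gives the robot as it stands.
- The arm moves only by the tool send_rows, never from a script. Its argument "deltas" is text: rows parted by semicolons, each of 4 numbers parted by spaces: the shift along the tool's x, y, z in m, then the turn about the tool's z in degrees. In form: x y z spin; .... A call has 1 to 5 rows; each row is the pose to reach, as a shift and turn from the pose commanded when the call began, along the tool's axes at that moment; what a row does not reach only later rows make up. A row lasts 1/10 s, in which the tool goes at most 50 mm and 8.59 degrees, less where a joint would pass 70% of its speed; a pose out of reach is approached as far as the arm can. A call with a gripper value outside its range is refused whole. "claw" is the opening, from 0 (shut) to 1 (fully open), set as the call begins (left out, the last holds). The fingers move at their own pace and stop on an object; "force" is the grip in N (left out, the last holds). Time passes only in rows, so rows that repeat a pose let the fingers close. It gives the time, the measured TCP pose, the force, the opening and the grip force at its end, in the units of the state.
- bot.get_obs(): the state, without advancing time (a new reading comes with each control period).
- bot.read_camera(name): name is "side" or "top" or "wrist"; returns a dict with "img" (420x560x3 uint8, red, green, blue), "depth" (420x560 float32, m along the optical axis (not along the pixel's ray), 0 where there is no reading), "fx", "fy", "cx", "cy" (pixels), "camera_from_world" (4x4, takes a point from world to camera coordinates). Camera axes: x right, y up, looking along -z (the intrinsics and any distortion apply to the point x, -y, -z); pixel columns grow to the right and rows downward; lengths in m; the calibration is good to about 2 mm. A picture is of the moment at which its call begins.
- bot.hand_in(): hands the job in; it is judged then, once.
Trained networks look in a picture, given as the dict that the camera call returned (one of the last four; its "shot" number tells which), for a name from the list of things; names that differ only in an ending like _2 or _b are one class to them, and where a whole thing is asked for, a point or a joint stands for the part that bears it (a point fixed in the world has none). Each returns a list of dicts, best first, with "confidence" (0 to 1); they miss things now and then, are a little off and sometimes report something else, mostly with a low value. They report only what shows in the picture. A call takes as long as a camera call.
- bot.masks_of(picture, query): "mask" (420x560 bool, what is visible of it).
- bot.landmark_of(picture, query): "xyz" ([x, y, z] in m, in world coordinates, good to about 4 mm: a listed point, or the origin of a listed thing).
The state is a dict: "t": time; "q": joint angles; "joint_vel": joint speeds; "joint_torque": joint torques, N m; "eef_pos": TCP position; "tool_rot": TCP orientation; "contact_force": force on the tool from outside, world axes, zero at the start; "torque": the same for the moment, N m; "gripper_width": opening from 0.0 (shut) to 1.0 (fully open); "grasp_force": force on a finger pad.
Only numpy, scipy, OpenCV 4.12 (cv2) and the standard library are available. Lean on these libraries where they do the work, as an engineer would, in place of code of your own. Each camera call takes 0.05 s, during which the arm holds its last target. There are 200 camera calls.

## Working session

There is one attempt and no reset: what is moved stays moved. The work goes in short steps, Python scripts to look and compute and a tool call to move; the robot and the scene stay as the last step left them, time stands still between calls to the robot, and variables do not carry over. Pictures are saved under pics/ and viewed, at most 10 in all, crops included, and the job is handed in when it is done.

Besides the shell and the picture viewer there is one more tool, called after "Emit:" by a JSON object that holds its "op" and its "data". send_rows: Moves the arm, as the interface text tells. Its arguments: {"type":"object","properties":{"deltas":{"type":"string"},"claw":{"type":"number"},"force":{"type":"number"}},"required":["deltas"]}

```bash
mkdir -p pics; cat > h.py <<'E'
import numpy as np, cv2
from station import bot
def save(p,n): cv2.imwrite(f'pics/{n}.png',p['img'][:,:,::-1])
def world(p,m=None):
    d=p['depth'];v,u=np.nonzero((d>0)&(m if m is not None else True))
    z=d[v,u];X=np.c_[(u-p['cx'])/p['fx']*z,-(v-p['cy'])/p['fy']*z,-z,np.ones(len(z))]
    return (np.linalg.inv(p['camera_from_world'])@X.T).T[:,:3]
E
python3 - <<'E'
from h import *
o=bot.get_obs();print(o['t'],o['eef_pos'],o['tool_rot'],bot.tips_ahead)
p=bot.read_camera('top');save(p,'top0')
for n in 'rail stop_left stop_right pocket plate loaded gland0 gland1 spray eyebolt bin'.split():
    print(n,[(np.round(r['xyz'],3),round(r['confidence'],2)) for r in bot.landmark_of(p,n)][:3])
for n in ['plate','loaded']:
  for r in bot.masks_of(p,n)[:2]:
    w=world(p,r['mask']);w=w[abs(w[:,2]-.022)<.006]
    print(n,r['confidence'],len(w),w.mean(0),cv2.minAreaRect((w[:,:2]*1000).astype(np.float32)))
E
```

```text
0.0 [0.19273715 0.64628298 0.23832712] [-6.87714598e-05  1.44374334e-01  9.89522715e-01 -9.18375406e-04] 0.008
rail [(array([ 0.611, -0.057,  0.011]), 0.92), (array([ 0.548, -0.18 ,  0.008]), 0.21)]
stop_left [(array([0.646, 0.115, 0.006]), 0.74)]
stop_right [(array([ 0.576, -0.227,  0.008]), 0.84)]
pocket [(array([0.61, 0.08, 0.01]), 0.86), (array([ 0.579, -0.426, -0.   ]), 0.71)]
plate [(array([ 0.47 , -0.043,  0.008]), 0.86)]
loaded [(array([ 0.547, -0.18 ,  0.011]), 0.69)]
gland0 [(array([0.491, 0.13 , 0.008]), 0.58), (array([0.647, 0.112, 0.008]), 0.24)]
gland1 [(array([0.491, 0.13 , 0.008]), 0.58), (array([0.647, 0.112, 0.008]), 0.24)]
spray [(array([0.585, 0.412, 0.002]), 0.6), (array([ 0.548, -0.181,  0.006]), 0.52)]
eyebolt [(array([ 0.43 ,  0.401, -0.003]), 0.51), (array([0.491, 0.134, 0.006]), 0.16)]
bin [(array([ 0.471, -0.042,  0.014]), 0.65), (array([ 0.579, -0.424, -0.002]), 0.58)]
plate 0.72 336 [ 0.47102972 -0.04398397  0.02215054] ((471.7901611328125, -42.48558044433594), (65.21907043457031, 76.18949890136719), 11.169922828674316)
plate 0.64 502 [ 0.56279514 -0.03642844  0.02215724] ((522.0393676757812, -43.53123474121094), (385.30108642578125, 213.14935302734375), 77.77217102050781)
loaded 0.87 326 [ 0.55044112 -0.18143426  0.0225194 ] ((552.4915161132812, -182.1565704345703), (76.17768096923828, 67.23554229736328), 77.2464828491211)
```

View pics/top0.png

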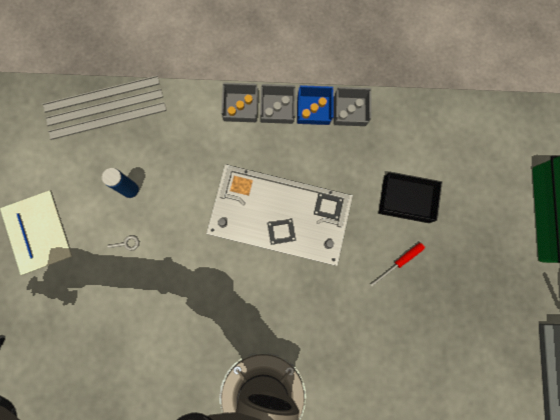

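The top view shows the jig around pixel (280,215). The empty cork pocket is at the +y end (241,186), the loaded plate at (328,206) and the loose plate at (281,231). The networks and the known sizes agree on jig origin ≈ (0.533, -0.040) with a turn of ≈ -12.2°, and plate ≈ (0.471, -0.043). I'm starting to move.

Emit:
{"op": "send_rows", "data": {"deltas": "-0.04 -0.025 0 -1; -0.08 -0.05 0 -2; -0.12 -0.075 0 -3; -0.16 -0.1 0 -4; -0.2 -0.125 0 -4.4", "claw": 0}}

```text
t: 1.2
eef_pos: [0.3499, 0.4684, 0.2396]
tool_rot: [0.0, 0.106, 0.994, 0.0]
contact_force: [0.1, 0.0, -0.3]
gripper_width: 0.142
grasp_force: 0.0
```

```bash
cat >> h.py <<'E'
from scipy.spatial.transform import Rotation as R
def tool(x,y,z,th=None):
    o=bot.get_obs();r=R.from_quat(np.roll(o['tool_rot'],-1)).as_matrix()
    d=r.T@(np.array([x,y,z])-o['eef_pos']);ty=np.degrees(np.arctan2(r[1,1],r[0,1]))
    print('t',o['t'],'pos',np.round(o['eef_pos'],4),'tilt',np.round(r[2],3),'yang',round(ty,2),'delta',np.round(d,4),'F',np.round(o['contact_force'],1))
E
python3 -c "
from h import *
tool(.471,-.043,.2)"
```

```text
t 1.2 pos [0.3499 0.4684 0.2396] tilt [-0.     0.001 -1.   ] yang 77.83 delta [-0.2261 -0.4744  0.0393] F [ 0.1  0.  -0.3]
```

Emit:
{"op": "send_rows", "data": {"deltas": "-0.027 -0.04 0.005 0; -0.055 -0.08 0.01 0; -0.08 -0.12 0.01 0; -0.11 -0.16 0.015 0; -0.135 -0.2 0.02 0"}}

```text
t: 1.7
eef_pos: [0.4395, 0.244, 0.2197]
tool_rot: [0.001, 0.106, 0.994, 0.001]
contact_force: [1.1, 1.3, -0.3]
gripper_width: 0.002
grasp_force: 0.0
```

Emit:
{"op": "send_rows", "data": {"deltas": "-0.015 -0.045 0.005 0; -0.03 -0.09 0.01 0; -0.045 -0.135 0.01 0; -0.06 -0.18 0.015 0; -0.075 -0.225 0.02 0"}}

```text
t: 2.2
eef_pos: [0.4644, 0.0083, 0.1997]
tool_rot: [0.001, 0.106, 0.994, 0.0]
contact_force: [1.1, 0.6, 0.2]
gripper_width: 0.001
grasp_force: 0.0
```

```bash
python3 - <<'E'
from h import *
tool(.471,-.043,.1)
p=bot.read_camera('wrist');save(p,'w1')
for n in 'rail stop_left stop_right pocket plate loaded'.split():
    print(n,[(np.round(r['xyz'],3),round(r['confidence'],2)) for r in bot.landmark_of(p,n)][:2])
for n in ['plate','loaded']:
  for r in bot.masks_of(p,n)[:1]:
    w=world(p,r['mask']);w=w[abs(w[:,2]-.022)<.005]
    print(n,r['confidence'],len(w),w.mean(0),cv2.minAreaRect((w[:,:2]*1000).astype(np.float32)))
E
```

```text
t 2.2 pos [0.4644 0.0083 0.1997] tilt [-0.001  0.001 -1.   ] yang 77.81 delta [-0.0171 -0.0489  0.0997] F [1.1 0.6 0.2]
rail []
stop_left [(array([0.647, 0.115, 0.008]), 0.64)]
stop_right [(array([ 0.577, -0.226,  0.009]), 0.55)]
pocket [(array([0.607, 0.081, 0.012]), 0.8), (array([ 0.574, -0.225,  0.005]), 0.5)]
plate []
loaded [(array([ 0.55 , -0.177,  0.015]), 0.62)]
plate 0.71 2816 [ 0.47125759 -0.04071848  0.02023566] ((472.6319274902344, -41.139678955078125), (66.46101379394531, 76.27450561523438), 10.897857666015625)
loaded 0.62 1904 [ 0.54357954 -0.18327576  0.02002799] ((552.1092529296875, -180.32986450195312), (77.27642822265625, 67.67990112304688), 78.2769546508789)
```

View pics/w1.png

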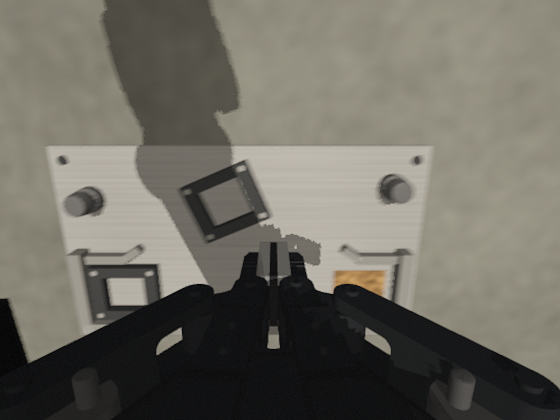

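The wrist view shows the jig square to the tool, with its edge along row 147. The loose plate's window is at (230,200), and the window is free. Both fits agree, with the plate centre at (0.472, -0.0415). I'm going above it and then down.

Emit:
{"op": "send_rows", "data": {"deltas": "-0.009 -0.024 0.03 0; -0.0175 -0.047 0.07 0; -0.0175 -0.0475 0.1 0; -0.0175 -0.0475 0.13 0; -0.0175 -0.0475 0.13 0"}}

```text
t: 3.15
eef_pos: [0.4688, -0.0392, 0.0664]
tool_rot: [-0.003, 0.106, 0.994, -0.001]
contact_force: [0.2, 0.0, 0.0]
gripper_width: -0.0
grasp_force: 0.0
```

```bash
python3 - <<'E'
from h import *
tool(.472,-.0415,.022)
p=bot.read_camera('wrist');save(p,'w2')
E
```

```text
t 3.15 pos [ 0.4688 -0.0392  0.0664] tilt [ 0.007 -0.002 -1.   ] yang 77.88 delta [-0.0039 -0.0015  0.0444] F [0.2 0.  0. ]
```

View pics/w2.png

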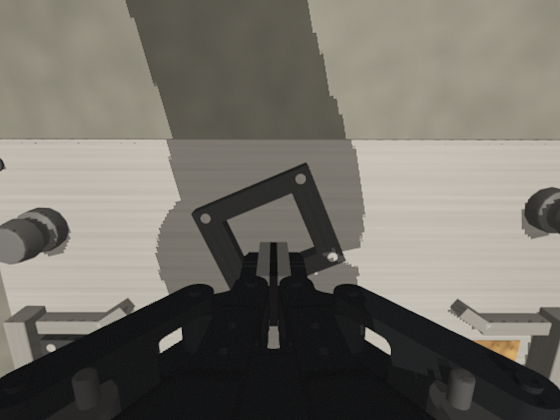

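The wrist view shows the window centred at about (270,235), with the shut tips in front of it. The position agrees with the measurement. I'll descend in steps and watch the force.

Emit:
{"op": "send_rows", "data": {"deltas": "-0.003 -0.002 0.01 0; -0.0035 -0.002 0.025 0; -0.0035 -0.002 0.035 0; -0.0035 -0.002 0.042 0; -0.0035 -0.002 0.045 0"}}

```text
t: 3.7
eef_pos: [0.4744, -0.0426, 0.0242]
tool_rot: [0.0, 0.106, 0.994, 0.0]
contact_force: [0.2, 0.5, 0.1]
gripper_width: 0.0
grasp_force: 0.0
```

```bash
python3 - <<'E'
from h import *
tool(.472,-.0415,.022)
E
```

```text
t 3.7 pos [ 0.4744 -0.0426  0.0242] tilt [-0.  0. -1.] yang 77.81 delta [0.0026 0.0005 0.0022] F [0.2 0.5 0.1]
```

Emit:
{"op": "send_rows", "data": {"deltas": "-0.004 0 0 0; -0.01 0 0 0; -0.018 0 0 0; -0.026 0 0 0; -0.034 0 0 0"}}

```text
t: 4.2
eef_pos: [0.5082, -0.05, 0.0244]
tool_rot: [-0.0, 0.106, 0.994, 0.0]
contact_force: [-2.3, 1.9, -0.1]
gripper_width: -0.002
grasp_force: 1.0
```

Emit:
{"op": "send_rows", "data": {"deltas": "-0.008 0 0 0; -0.016 0 0 0; -0.024 0 0 0; -0.032 0 0 0; -0.036 0 0 0"}}

```text
t: 4.7
eef_pos: [0.5439, -0.0577, 0.0243]
tool_rot: [0.0, 0.106, 0.994, -0.0]
contact_force: [-2.1, 0.5, 0.0]
gripper_width: -0.001
grasp_force: 1.1
```

```bash
cat >> h.py <<'E'
th=np.radians(-12.2);J=np.array([[np.cos(th),-np.sin(th)],[np.sin(th),np.cos(th)]]);O=np.array([.533,-.040])
def jig(p): return np.round((np.atleast_2d(p)[:,:2]-O)@J,4)
def look(name,cam='wrist'):
    o=bot.get_obs();print('jig tcp',jig(o['eef_pos']))
    tool(.472,-.0415,.022)
    p=bot.read_camera(cam);save(p,name)
    for r in bot.masks_of(p,'plate')[:2]:
        w=world(p,r['mask']);w=w[abs(w[:,2]-.022)<.005]
        if len(w)>50:
            c,s,a=cv2.minAreaRect((w[:,:2]*1000).astype(np.float32));print(cam,'plate',round(r['confidence'],2),len(w),jig(np.array(c)/1000),np.round(s,1),'rel ang',round(a+12.2,1))
    return p
E
python3 -c "
from h import *
look('s3','top')
look('w3')"
```

```text
jig tcp [[ 0.0144 -0.015 ]]
t 4.7 pos [ 0.5439 -0.0577  0.0243] tilt [-0.001  0.    -1.   ] yang 77.79 delta [0.0737 0.0007 0.0023] F [-2.1  0.5  0. ]
jig tcp [[ 0.0145 -0.0151]]
t 4.8 pos [ 0.544  -0.0578  0.0244] tilt [-0.002 -0.    -1.   ] yang 77.78 delta [0.0738 0.0007 0.0023] F [-0.3  0.9  0.4]
wrist plate 0.63 10435 [[ 0.0059 -0.0111]] [66.2 76.4] rel ang 13.5
```

View pics/w3.png

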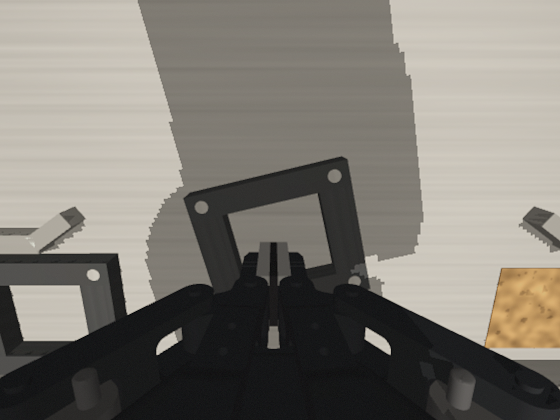

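The plate is at jig (6,-11) and has turned back to 13.5°. The tips are inside the window and push its rail-side wall cleanly. I'm continuing to the rail.

Emit:
{"op": "send_rows", "data": {"deltas": "-0.006 0 0.001 0; -0.014 0 0.002 0; -0.022 0 0.002 0; -0.028 0 0.002 0; -0.034 0 0.002 0"}}

```text
t: 5.4
eef_pos: [0.5766, -0.0648, 0.0222]
tool_rot: [0.0, 0.106, 0.994, -0.0]
contact_force: [-2.4, 0.2, -0.2]
gripper_width: 0.002
grasp_force: 1.1
```

Emit:
{"op": "send_rows", "data": {"deltas": "-0.003 0 0 0; -0.006 0 0 0; -0.008 0 0 0; -0.01 0 0 0; -0.01 0 0 0"}}

```text
t: 5.9
eef_pos: [0.5832, -0.0654, 0.0218]
tool_rot: [-0.003, 0.106, 0.994, 0.001]
contact_force: [-7.0, 3.3, 3.4]
gripper_width: 0.003
grasp_force: 3.8
```

```bash
python3 -c "
from h import *
look('w4')"
```

```text
jig tcp [[ 0.0545 -0.0142]]
t 5.9 pos [ 0.5832 -0.0654  0.0218] tilt [ 0.006  0.001 -1.   ] yang 77.84 delta [ 1.138e-01 -1.000e-04  4.000e-04] F [-7.   3.3  3.4]
wrist plate 0.82 10501 [[ 0.0422 -0.0074]] [76.5 60.7] rel ang 96.1
```

Emit:
{"op": "send_rows", "data": {"deltas": "-0.001 0 0 0; -0.002 0 0 0; -0.003 0 0 0; -0.004 0 0 0; -0.004 0 0 0"}}

```text
t: 6.5
eef_pos: [0.5862, -0.0656, 0.0218]
tool_rot: [-0.004, 0.106, 0.994, 0.001]
contact_force: [-10.8, 4.8, 7.5]
gripper_width: -0.002
grasp_force: 5.8
```

```bash
python3 -c "
from h import *
look('w5')"
```

```text
jig tcp [[ 0.0574 -0.0138]]
t 6.5 pos [ 0.5862 -0.0656  0.0218] tilt [ 0.008  0.001 -1.   ] yang 77.86 delta [ 0.1167 -0.0004  0.0007] F [-10.8   4.8   7.5]
wrist plate 0.84 10278 [[ 0.0442 -0.0045]] [76.6 57.9] rel ang 90.9
```

View pics/w5.png

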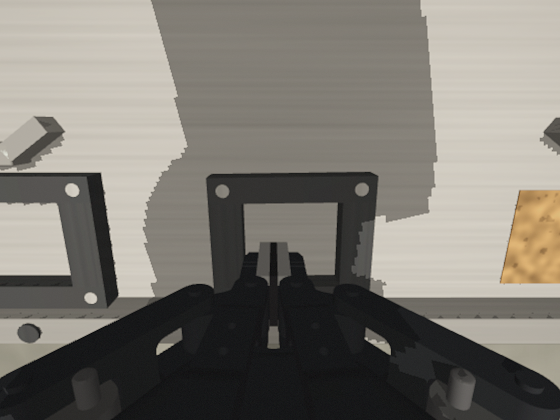

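The plate is at the rail with about 1° left; its front edge runs from (208,177) to (377,173), and the rail is near row 297. A little more push will close that.

Emit:
{"op": "send_rows", "data": {"deltas": "-0.001 0.001 0 0; -0.002 0.001 0 0; -0.003 0.001 0 0; -0.003 0.001 0 0; -0.003 0.001 0 0"}}

```text
t: 7.1
eef_pos: [0.5866, -0.0655, 0.0215]
tool_rot: [-0.006, 0.106, 0.994, 0.001]
contact_force: [-18.9, 5.6, 14.6]
gripper_width: 0.002
grasp_force: 9.3
```

```bash
python3 -c "
from h import *
look('w6')"
```

```text
jig tcp [[ 0.0578 -0.0136]]
t 7.1 pos [ 0.5866 -0.0655  0.0215] tilt [ 0.013  0.001 -1.   ] yang 77.83 delta [ 0.1171 -0.0007  0.001 ] F [-18.9   5.6  14.6]
wrist plate 0.97 10230 [[ 0.0444 -0.004 ]] [76.5 57.7] rel ang 89.8
```

The plate is now flat on the rail: the travel has stalled and its angle is within 0.2°. I'll ease the push a little and drag toward +y.

Emit:
{"op": "send_rows", "data": {"deltas": "0.0015 0.003 0 0; 0.002 0.008 0 0; 0.002 0.014 0 0; 0.002 0.02 0 0; 0.002 0.026 0 0"}}

```text
t: 7.7
eef_pos: [0.5911, -0.0444, 0.0207]
tool_rot: [-0.005, 0.108, 0.994, -0.002]
contact_force: [-11.4, -7.6, 0.2]
gripper_width: -0.001
grasp_force: 6.6
```

```bash
python3 -c "
from h import *
look('w7')"
```

```text
jig tcp [[0.0577 0.008 ]]
t 7.7 pos [ 0.5911 -0.0444  0.0207] tilt [ 0.009 -0.005 -1.   ] yang 77.64 delta [ 0.1169 -0.0227 -0.0002] F [-11.4  -7.6   0.2]
wrist plate 0.71 10194 [[ 0.0442 -0.0021]] [76.5 57.1] rel ang 90.0
```

Emit:
{"op": "send_rows", "data": {"deltas": "0 0.007 -0.001 0; 0 0.015 -0.001 0; 0 0.023 -0.001 0; 0 0.031 -0.001 0; 0 0.038 -0.001 0"}}

```text
t: 8.3
eef_pos: [0.5993, -0.006, 0.0212]
tool_rot: [-0.005, 0.107, 0.994, -0.002]
contact_force: [-9.3, -4.6, -3.4]
gripper_width: -0.002
grasp_force: 5.7
```

```bash
python3 -c "
from h import *
look('w8')"
```

```text
jig tcp [[0.0576 0.0472]]
t 8.3 pos [ 0.5993 -0.006   0.0212] tilt [ 0.009 -0.004 -1.   ] yang 77.71 delta [ 0.1168 -0.0618  0.0006] F [-9.3 -4.6 -3.4]
wrist plate 0.61 10182 [[0.0442 0.0372]] [76.9 57.3] rel ang 89.9
```

Emit:
{"op": "send_rows", "data": {"deltas": "0 0.008 0 0; 0 0.016 0 0; 0 0.024 0 0; 0 0.032 0 0; 0 0.038 0 0"}}

```text
t: 8.9
eef_pos: [0.6074, 0.0313, 0.0211]
tool_rot: [-0.005, 0.107, 0.994, -0.002]
contact_force: [-9.8, -3.7, -3.7]
gripper_width: 0.001
grasp_force: 5.6
```

Emit:
{"op": "send_rows", "data": {"deltas": "0 0.008 0 0; 0 0.016 0 0; 0 0.024 0 0; 0 0.032 0 0; 0 0.038 0 0"}}

```text
t: 9.4
eef_pos: [0.6154, 0.0683, 0.021]
tool_rot: [-0.005, 0.107, 0.994, -0.002]
contact_force: [-8.9, -4.3, -2.8]
gripper_width: 0.002
grasp_force: 5.6
```

```bash
python3 -c "
from h import *
look('w9')"
```

```text
jig tcp [[0.0577 0.1233]]
t 9.4 pos [0.6154 0.0683 0.021 ] tilt [ 0.009 -0.005 -1.   ] yang 77.74 delta [ 0.1168 -0.1378  0.0008] F [-8.9 -4.3 -2.8]
wrist plate 0.92 10155 [[0.0442 0.1132]] [76.6 57.4] rel ang 90.0
wrist plate 0.44 6368 [[0.0433 0.0871]] [206.1 103.5] rel ang 93.0
```

View pics/w9.png

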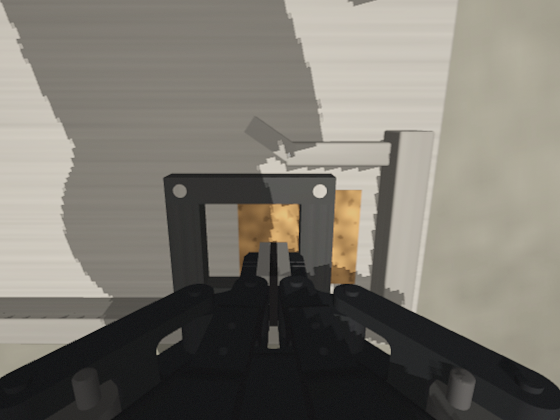

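The plate is entering the pocket along the rail. Its front edge is level at row 177, and the end stop begins at about column 383, so about 22 mm remain. The last stretch goes slowly.

Emit:
{"op": "send_rows", "data": {"deltas": "0 0.004 0 0; 0 0.008 0 0; 0 0.012 0 0; 0 0.015 0 0; 0 0.018 0 0"}}

```text
t: 10.0
eef_pos: [0.6191, 0.0854, 0.021]
tool_rot: [-0.005, 0.107, 0.994, -0.002]
contact_force: [-9.4, -4.4, -3.8]
gripper_width: 0.003
grasp_force: 5.6
```

Emit:
{"op": "send_rows", "data": {"deltas": "0 0.002 0 0; 0 0.004 0 0; 0 0.005 0 0; 0 0.006 0 0; 0 0.006 0 0"}}

```text
t: 10.5
eef_pos: [0.6202, 0.0905, 0.0209]
tool_rot: [-0.005, 0.107, 0.994, -0.002]
contact_force: [-9.2, -4.2, -2.6]
gripper_width: 0.006
grasp_force: 5.9
```

```bash
python3 -c "
from h import *
look('w10')"
```

```text
jig tcp [[0.0577 0.146 ]]
t 10.5 pos [0.6202 0.0905 0.0209] tilt [ 0.01  -0.006 -1.   ] yang 77.71 delta [ 0.1167 -0.1605  0.001 ] F [-9.2 -4.2 -2.6]
wrist plate 0.62 10193 [[0.0441 0.1359]] [76.6 57. ] rel ang 90.0
```

No force rise from the stop yet, so I'm continuing.

Emit:
{"op": "send_rows", "data": {"deltas": "0 0.001 0 0; 0 0.002 0 0; 0 0.003 0 0; 0 0.004 0 0; 0 0.004 0 0"}}

```text
t: 11.1
eef_pos: [0.6203, 0.0908, 0.0209]
tool_rot: [-0.006, 0.108, 0.994, -0.004]
contact_force: [-12.6, -11.4, 0.3]
gripper_width: -0.005
grasp_force: 8.4
```

Emit:
{"op": "send_rows", "data": {"deltas": "0 0.001 0 0; 0 0.002 0 0; 0 0.002 0 0"}}

```text
t: 11.4
eef_pos: [0.6204, 0.091, 0.0209]
tool_rot: [-0.006, 0.109, 0.994, -0.005]
contact_force: [-14.2, -14.4, 3.1]
gripper_width: 0.002
grasp_force: 10.5
```

```bash
python3 -c "
from h import *
look('w11')"
```

```text
jig tcp [[0.0577 0.1465]]
t 11.4 pos [0.6204 0.091  0.0209] tilt [ 0.011 -0.012 -1.   ] yang 77.5 delta [ 0.1162 -0.1614  0.0021] F [-14.2 -14.4   3.1]
wrist plate 0.63 10153 [[0.044  0.1359]] [76.5 56.9] rel ang 90.2
wrist plate 0.59 5603 [[0.0451 0.0996]] [ 94.5 196.5] rel ang 18.0
```

View pics/w11.png

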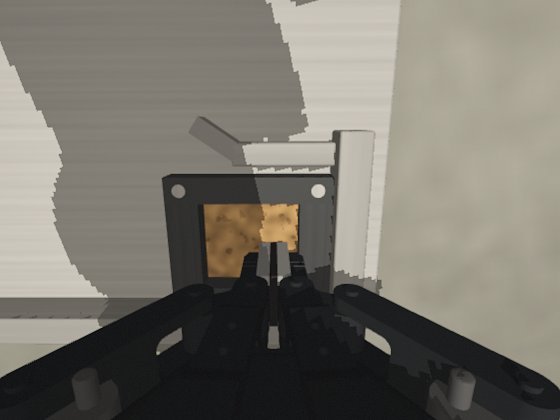

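Travel has stalled against the stop at row/column (335,180), with the force rising on both axes, so the plate is home. I'll ease off to the window centre and then lift straight out.

Emit:
{"op": "send_rows", "data": {"deltas": "0.003 -0.004 0 0; 0.006 -0.008 0 0; 0.01 -0.012 0 0; 0.013 -0.015 0 0; 0.013 -0.015 0 0"}}

```text
t: 12.0
eef_pos: [0.6109, 0.0877, 0.0236]
tool_rot: [0.0, 0.106, 0.994, 0.0]
contact_force: [0.5, -0.2, -0.3]
gripper_width: -0.004
grasp_force: 0.0
```

```bash
python3 -c "
from h import *
look('w12')"
```

```text
jig tcp [[0.0491 0.1412]]
t 12.0 pos [0.6109 0.0877 0.0236] tilt [-0.     0.001 -1.   ] yang 77.81 delta [ 0.1085 -0.1556  0.0015] F [ 0.5 -0.2 -0.3]
wrist plate 0.84 8724 [[0.0414 0.136 ]] [76.3 51.8] rel ang 90.0
```

Free of contact. Lifting out.

Emit:
{"op": "send_rows", "data": {"deltas": "0 0 -0.01 0; 0 0 -0.025 0; 0 0 -0.05 0; 0 0 -0.08 0; 0 0 -0.11 0"}}

```text
t: 12.6
eef_pos: [0.6111, 0.0874, 0.1357]
tool_rot: [0.001, 0.106, 0.994, 0.0]
contact_force: [0.6, -0.7, -0.6]
gripper_width: 0.002
grasp_force: 0.0
```

Emit:
{"op": "send_rows", "data": {"deltas": "0.03 -0.01 -0.03 0; 0.06 -0.02 -0.06 0; 0.09 -0.03 -0.08 0; 0.11 -0.03 -0.09 0; 0.11 -0.03 -0.09 0"}}

```text
t: 13.1
eef_pos: [0.496, 0.0818, 0.2261]
tool_rot: [0.001, 0.106, 0.994, 0.002]
contact_force: [0.8, -0.7, -0.0]
gripper_width: 0.0
grasp_force: 0.0
```

```bash
python3 - <<'E'
from h import *
p=look('w13')
for n in ['stop_left','pocket','loaded','plate']: print(n,[(jig(r['xyz']),round(r['confidence'],2)) for r in bot.landmark_of(p,n)][:1])
cv2.imwrite('pics/w13b.png',cv2.resize(p['img'][:,:,::-1],(800,600)))
E
```

```text
jig tcp [[-0.0619  0.1113]]
t 13.1 pos [0.496  0.0818 0.2261] tilt [-0.002  0.004 -1.   ] yang 77.84 delta [-0.0021 -0.1263  0.2036] F [ 0.8 -0.7 -0. ]
wrist plate 0.75 750 [[0.0454 0.1523]] [44.5 59.4] rel ang 89.9
wrist plate 0.62 175 [[-0.0383  0.4352]] [38.2  8.7] rel ang 13.7
stop_left [(array([[0.0807, 0.1771]]), 0.75)]
pocket [(array([[0.0465, 0.1348]]), 0.68)]
loaded [(array([[ 0.0484, -0.1312]]), 0.96)]
plate [(array([[-0.0799,  0.1636]]), 0.68)]
```

View pics/w13b.png

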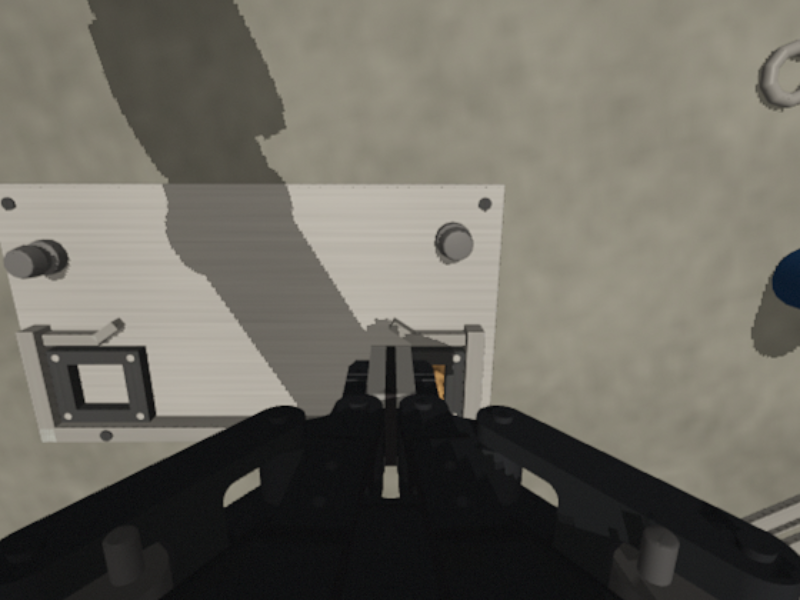

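The hand hides the pocket in this view; the glands and the loaded plate look undisturbed. I'll move aside for one last check.

Emit:
{"op": "send_rows", "data": {"deltas": "0 -0.04 0 0; 0 -0.08 0 0; 0 -0.11 0 0; 0 -0.13 0 0; 0 -0.13 0 0"}}

```text
t: 13.9
eef_pos: [0.469, -0.0492, 0.2229]
tool_rot: [-0.0, 0.109, 0.994, -0.001]
contact_force: [-0.5, 0.5, 0.6]
gripper_width: 0.001
grasp_force: 0.0
```

```bash
python3 - <<'E'
from h import *
p=look('w14')
for n in ['plate','loaded','stop_left']: print(n,[(jig(r['xyz']),round(r['confidence'],2)) for r in bot.landmark_of(p,n)][:2])
cv2.imwrite('pics/w14b.png',cv2.resize(p['img'][:,:,::-1],(800,600)))
w=world(p);j=np.c_[jig(w),w[:,2]]
def s(a,b,c,d,z0,z1): return j[(j[:,0]>a)&(j[:,0]<b)&(j[:,1]>c)&(j[:,1]<d)&(j[:,2]>z0)&(j[:,2]<z1)]
for c in (.135,-.135):
  q=s(.005,.079,c-.045,c+.045,.018,.025);print(c,len(q),np.percentile(q,[1,99],axis=0).round(4).tolist() if len(q) else '')
E
```

```text
jig tcp [[-0.0606 -0.0225]]
t 13.9 pos [ 0.469  -0.0492  0.2229] tilt [ 0.001 -0.002 -1.   ] yang 77.47 delta [-0.0014  0.0084  0.2009] F [-0.5  0.5  0.6]
wrist plate 0.82 2176 [[0.0496 0.1363]] [76.9 67.9] rel ang 89.9
plate [(array([[0.0477, 0.1348]]), 0.95)]
loaded [(array([[ 0.0478, -0.1314]]), 0.79), (array([[ 0.1264, -0.3665]]), 0.56)]
stop_left [(array([[0.0807, 0.178 ]]), 0.71)]
0.135 2290 [[0.0055, 0.0985, 0.0184], [0.0784, 0.1749, 0.0243]]
-0.135 1948 [[0.0059, -0.1719, 0.0183], [0.0774, -0.0952, 0.024]]
```

View pics/w14b.png

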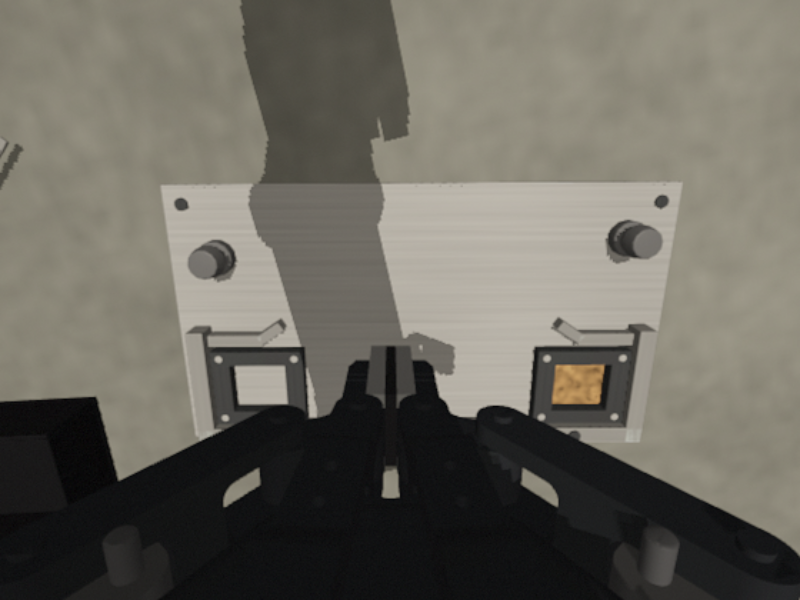

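The plate sits in its pocket at (582,385), tight to the rail and the stop and mirroring the loaded plate at (257,385). Both glands are standing and the hand is clear.

```bash
python3 -c "
from station import bot
print(bot.hand_in())"
```

```text
the job is handed in; nothing more can be done
None
```

The plate was pushed flat to the rail, dragged along it into the +y pocket and is home against rail and end stop; the final picture shows the loaded plate and both glands undisturbed and the hand clear, and the job is handed in (verdict not reported).

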